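# Find the glass-lens cell by weight and present it at the magnifier seat

## Robot

A 6-joint arm with a two-finger parallel gripper is mounted at the origin on the work surface. World frame = base frame: x ahead of the robot, y to its left, z up, the work surface at z = 0. Lengths are in m, angles in rad, forces in N, time in s.
With the tool pointing down it reaches from about 0.375 to 0.9 m from the base axis. Payload 3.1 kg.
Tool frame: the origin (TCP) lies on the centre line of the jaws, within the pads' length; the fingertips stand 8 mm ahead of it and the grasp point (between the pads) lies 11 mm behind it (robot.tip_extent is the distance from the TCP to the fingertips, in m); y points along the fingers, z is the direction in which the jaws open and shut, and the axes are right-handed (so a half turn about y gives the same grasp; the last joint's range is limited). The gripper opens to 87 mm and grips with 3 to 60 N. Pads are 19 mm wide; open, the fingers measure 117 mm over their backs; the gripper's body (75 mm by 190 mm) begins 51 mm behind the grasp point.
Start: joints at [1.093, 0.527, 1.433, -0, 1.181, -0.178], TCP at [0.185, 0.597, 0.231] pointing down, gripper open.
Joint ranges: [-3.08, 3.08], [-0.75, 2.2], [0.22, 2.44], [-1.43, 4.57], [0, 2.65], [-2.85, 2.85]. Speed limits (rad/s): [2.79, 2.79, 3.14, 3.14, 3.14, 3.14].

## Interface

Orientations are given as a unit quaternion [x, y, z, w].
In Python, from rig import robot gives the robot as it stands.
- The arm moves only by the shell command python3 -m crank 'ROWS' [FORCE]. ROWS is JSON, a list that holds one entry, the list of rows, each a list of 7 numbers: the turn, a rotation vector about the tool's x, y, z in degrees, then the shift along the tool's x, y, z in m, then the opening in per cent of the stroke, from 0 (shut) to 100 (fully open). In form: [[[ax, ay, az, dx, dy, dz, gripper], ...]]. A call has exactly 5 rows; each row shifts and turns the commanded pose from where the row before left it, along the tool's axes as they then stand; what a row does not reach is not made up. A row lasts 1/8 s, in which the tool goes at most 62.5 mm and 10.7 degrees, less where a joint would pass 70% of its speed; a pose out of reach is approached as far as the arm can. A call with a gripper value outside its range is refused whole. The fingers move at their own pace and stop on an object; FORCE is the grip in N (left out, the last holds). Time passes only in rows, so rows that do not move let the fingers close, or fill a call up. It gives the time, the measured TCP pose, the force and the opening at its end, in the units of the state.
- robot.get_obs(): the state, without advancing time (a new reading comes with each control period).
- robot.camera(name): name is "scene" or "top" or "wrist"; returns a dict with "img" (384x512x3 uint8, red, green, blue), "K" (3x3 intrinsics, pixels), "dist_coeffs" ([k1, k2, p1, p2, k3] as OpenCV has them; the pictures are not rectified), "R" (3x3) and "t" (3): a world point X has camera coordinates R X + t; the wrist camera has in their place "T_tool_cam" (4x4, takes a point from camera to tool coordinates, whose origin is the TCP and whose axes are the tool frame's). Camera axes: x right, y down, z forward; pixel columns grow to the right and rows downward; lengths in m; the calibration is good to about 2 mm. A picture is of the moment at which its call begins: read the wrist's pose just before it. There is no depth.
- robot.hand_in(): hands the job in, once; it reports no verdict.
Trained networks look in a picture, given as the dict that the camera call returned (one of the last four; its "shot" number tells which), for a name from the list of things; names that differ only in an ending like _2 or _b are one class to them, and where a whole thing is asked for, a point or a joint stands for the part that bears it (a point fixed in the world has none). Each returns a list of dicts, best first, with "conf" (0 to 1); they miss things now and then, are a little off and sometimes report something else, mostly with a low value. They report only what shows in the picture. A call takes as long as a camera call. They do not tell look-alikes from the thing itself.
- robot.spot_in(picture, thing): "at" ([row, column] in pixels, amid what is visible of it).
The state is a dict: "time": time; "q": joint angles; "joint_velocities": joint speeds; "joint_torque": joint torques, N m; "position": TCP position; "tool_rot": TCP orientation; "ft_force": force on the tool from outside, world axes, zero at the start; "moment": the same for the moment, N m; "grip_width": finger opening in m.
Only numpy, scipy, OpenCV 4.12 (cv2) and the standard library are available. Lean on these libraries where they do the work, as an engineer would, in place of code of your own. Each camera call takes 0.05 s, during which the arm holds its last target.

## Task

Of the four capped lens cells standing on the black bench mat, the two equal, middle-sized ones (46 mm) fit the magnifier; one of them has a glass lens inside and is clearly heavier, but you can only tell by lifting both in turn. Stand the lighter one upright in the white tray, then finish while still holding the heavier one upright and still, centred a few centimetres above the magnifier's empty round seat without touching the seat: the program ends holding it, nothing is let go. Set cells down rather than dropping or tipping them, and leave the too-small and too-large cells and all other things where they are.

Things in the scene. Friction and masses are not known exactly. Their poses are not given: they have to be found in the camera images.
- cell_a: one of the two alike capped lens cells of the right size: plain aluminium cylinder with grey end caps, 46 mm diameter (caps a little less), 44 mm tall, standing upright; origin centre of its underside, z along its axis, up. A hidden lens with about 1 mm of play is shut inside: the cell with the glass lens weighs about 0.30 kg, the other, with an acrylic lens, about 0.15 kg (each may be 10 % off); which of the two it is differs from start to start and cannot be seen.
- cell_b: one of the two alike capped lens cells of the right size: plain aluminium cylinder with grey end caps, 46 mm diameter (caps a little less), 44 mm tall, standing upright; origin centre of its underside, z along its axis, up. A hidden lens with about 1 mm of play is shut inside: the cell with the glass lens weighs about 0.30 kg, the other, with an acrylic lens, about 0.15 kg (each may be 10 % off); which of the two it is differs from start to start and cannot be seen.
- tray: shallow fixed white tray, outer 160 mm (its x) by 260 mm (its y), rim 12 mm high, walls and floor 3 mm thick; origin centre of its underside, on the mat; z up. There is room for both cells side by side along its y, 55 mm either way from its middle.
- seat: the magnifier's empty lens seat, fixed: round grey foot 88 mm in diameter carrying a dark ring 68 mm outside, 48 mm bore, top face 45 mm above its origin; a small brass screw sticks 13 mm out of the ring at its x side; origin centre of underside, on the mat, z up
- seat_top (a point): centre of the top face of the seat's ring, 45 mm above the seat's origin; z up
- mat: fixed black bench mat, 460 mm (x) by 980 mm (y), 3 mm thick, lying on the table; origin centre of its underside. Cells, tray, seat and most small things stand on it.
- cell_small: look-alike lens cell, too small: 34 mm diameter, 44 mm tall, standing on the mat; origin centre of underside, z up. Leave alone.
- cell_large: look-alike lens cell, too large: 58 mm diameter, 44 mm tall, standing on the mat; origin centre of underside, z up. Leave alone.
- ring: small brass ring lying among the cells, 28 mm diameter, 6 mm thick; origin centre of underside. Leave alone.
- screwdriver: screwdriver lying beyond the cells, 150 mm long, its handle thickest, under 40 mm high. Leave alone.
- brush: brush lying beyond the cells, 150 mm long, under 40 mm high. Leave alone.
- handpiece: black and steel rotary handpiece lying at the far right of the mat, 22 mm thick, 150 mm long. Leave alone.
Things that resemble listed ones, but are neither listed nor needed, are in the scene too. What is shaped like the cell_b but turquoise is not meant. Leave any brown look-alike of the cell_a alone.

How it is judged:
On the way, in this order (a step that is already met when the one before it is completed fails the run):
1. one of the two 46 mm cells stands in the tray, released, the other is not in the tray ((((x of cell_a in the frame of tray between -0.06 and 0.06 m and y of cell_a in the frame of tray between -0.11 and 0.11 m and z of cell_a in the frame of tray between 0 and 0.008 m and angle between cell_a's own z axis and vertical below 0.1 rad and contact force between cell_a and the fingers below 0.05 N and contact force between cell_a and tray above 0.5 N) and not (x of cell_b in the frame of tray between -0.06 and 0.06 m and y of cell_b in the frame of tray between -0.11 and 0.11 m and z of cell_b in the frame of tray between 0 and 0.008 m and angle between cell_b's own z axis and vertical below 0.1 rad and contact force between cell_b and the fingers below 0.05 N and contact force between cell_b and tray above 0.5 N)) or ((x of cell_b in the frame of tray between -0.06 and 0.06 m and y of cell_b in the frame of tray between -0.11 and 0.11 m and z of cell_b in the frame of tray between 0 and 0.008 m and angle between cell_b's own z axis and vertical below 0.1 rad and contact force between cell_b and the fingers below 0.05 N and contact force between cell_b and tray above 0.5 N) and not (x of cell_a in the frame of tray between -0.06 and 0.06 m and y of cell_a in the frame of tray between -0.11 and 0.11 m and z of cell_a in the frame of tray between 0 and 0.008 m and angle between cell_a's own z axis and vertical below 0.1 rad and contact force between cell_a and the fingers below 0.05 N and contact force between cell_a and tray above 0.5 N)))), for 0.2 s.
2. with one cell in the tray the other 46 mm cell is lifted clear in the fingers ((((x of cell_a in the frame of tray between -0.06 and 0.06 m and y of cell_a in the frame of tray between -0.11 and 0.11 m and z of cell_a in the frame of tray between 0 and 0.008 m and angle between cell_a's own z axis and vertical below 0.1 rad and contact force between cell_a and the fingers below 0.05 N and contact force between cell_a and tray above 0.5 N) and (height (world z) of cell_b above 0.04 m and contact force between cell_b and the fingers above 0.5 N and contact force between cell_b and tray below 0.05 N and contact force between cell_b and mat below 0.05 N)) or ((x of cell_b in the frame of tray between -0.06 and 0.06 m and y of cell_b in the frame of tray between -0.11 and 0.11 m and z of cell_b in the frame of tray between 0 and 0.008 m and angle between cell_b's own z axis and vertical below 0.1 rad and contact force between cell_b and the fingers below 0.05 N and contact force between cell_b and tray above 0.5 N) and (height (world z) of cell_a above 0.04 m and contact force between cell_a and the fingers above 0.5 N and contact force between cell_a and tray below 0.05 N and contact force between cell_a and mat below 0.05 N)))), for 0.3 s.
At the end, for the whole second after the job is handed in: Heavier 46 mm cell held still in the fingers, upright to 0.2 rad, centred within 20 mm over the seat, underside 5 to 100 mm above its top, touching nothing else; the lighter stands released in the tray (within 60 by 110 mm of its middle), pressing on it with under 2.1 N (the heavier: about 3 N) ((((height (world z) of cell_a above 0.04 m and contact force between cell_a and the fingers above 0.5 N and contact force between cell_a and tray below 0.05 N and contact force between cell_a and mat below 0.05 N) and z of cell_a in the frame of seat_top between 0.005 and 0.1 m and horizontal distance between cell_a and seat_top below 0.02 m and angle between cell_a's own z axis and vertical below 0.2 rad and linear speed of cell_a below 0.03 m/s and contact force between cell_a and seat below 0.05 N and (x of cell_b in the frame of tray between -0.06 and 0.06 m and y of cell_b in the frame of tray between -0.11 and 0.11 m and z of cell_b in the frame of tray between 0 and 0.008 m and angle between cell_b's own z axis and vertical below 0.1 rad and contact force between cell_b and the fingers below 0.05 N and contact force between cell_b and tray above 0.5 N) and contact force between cell_b and tray below 2.1 N and linear speed of cell_b below 0.02 m/s) or ((height (world z) of cell_b above 0.04 m and contact force between cell_b and the fingers above 0.5 N and contact force between cell_b and tray below 0.05 N and contact force between cell_b and mat below 0.05 N) and z of cell_b in the frame of seat_top between 0.005 and 0.1 m and horizontal distance between cell_b and seat_top below 0.02 m and angle between cell_b's own z axis and vertical below 0.2 rad and linear speed of cell_b below 0.03 m/s and contact force between cell_b and seat below 0.05 N and (x of cell_a in the frame of tray between -0.06 and 0.06 m and y of cell_a in the frame of tray between -0.11 and 0.11 m and z of cell_a in the frame of tray between 0 and 0.008 m and angle between cell_a's own z axis and vertical below 0.1 rad and contact force between cell_a and the fingers below 0.05 N and contact force between cell_a and tray above 0.5 N) and contact force between cell_a and tray below 2.1 N and linear speed of cell_a below 0.02 m/s))); the arm keeps its last pose, push and grip.
It fails at once if the too-small or too-large cell is moved by more than 30 mm (distance of any of cell_small, cell_large from where it was at the start of the episode above 0.03 m).
It fails at once if another bystander is moved by more than 30 mm (distance of any of ring, screwdriver, brush, handpiece from where it was at the start of the episode above 0.03 m).
It fails at once if a 46 mm cell is tipped by more than 0.7 rad (angle between any of cell_a, cell_b's own z axis and vertical above 0.7 rad).
It fails at once if a 46 mm cell is dropped (moves faster than 0.7 m/s outside the fingers) ((linear speed of cell_a above 0.7 m/s and contact force between cell_a and the fingers below 0.05 N) or (linear speed of cell_b above 0.7 m/s and contact force between cell_b and the fingers below 0.05 N)).
It also fails if it takes over 72 s, if anything falls off the work surface, if the arm or the gripper's body presses on something with over 40 N, if the wrist force passes 120 N, or if a joint passes its speed limit or range.

## Working session

There is one attempt and no reset: what is moved stays moved. The work goes in short steps, Python scripts to look and compute and a shell command to move; the robot and the scene stay as the last step left them, time stands still between calls to the robot, and variables do not carry over. Pictures are saved under pics/ and viewed, and the job is handed in when it is done.

```bash
ls; mkdir -p pics; cat > h.py <<'E'
import numpy as np, cv2
from rig import robot
from scipy.spatial.transform import Rotation as R
def pix2world(c,rc,z,pose=None):
    K=np.array(c["K"]);d=np.array(c["dist_coeffs"])
    u=cv2.undistortPoints(np.array([[[rc[1],rc[0]]]],float),K,d)[0,0]
    ray=np.array([u[0],u[1],1.])
    if "R" in c:
        Rm=np.array(c["R"]);t=np.array(c["t"]);o=-Rm.T@t;dv=Rm.T@ray
    else:
        T=np.array(c["T_tool_cam"]);p,q=pose
        Rt=R.from_quat(q).as_matrix();o=Rt@T[:3,3]+p;dv=Rt@T[:3,:3]@ray
    return o+dv*(z-o[2])/dv[2]
def world2pix(c,X,pose=None):
    K=np.array(c["K"]);d=np.array(c["dist_coeffs"])
    X=np.array(X,float)
    if "R" in c: Xc=np.array(c["R"])@X+np.array(c["t"])
    else:
        T=np.array(c["T_tool_cam"]);p,q=pose
        Xt=R.from_quat(q).as_matrix().T@(X-p); Xc=T[:3,:3].T@(Xt-T[:3,3])
    p=cv2.projectPoints(Xc.reshape(1,1,3),np.zeros(3),np.zeros(3),K,d)[0][0,0]
    return p[::-1]
E
python3 - <<'E'
from h import *
o=robot.get_obs(); print({k:np.round(v,3) for k,v in o.items()})
for n in ["scene","top","wrist"]:
    c=robot.camera(n); cv2.imwrite(f"pics/{n}0.png",cv2.resize(c["img"][...,::-1],(768,576)))
    for th in ["cell_a","cell_small","cell_large","tray","seat","ring"]:
        print(n,th,[(np.round(s["at"]).tolist(),round(s["conf"],2)) for s in robot.spot_in(c,th)])
E
```

```text
pics
{'time': np.float64(0.0), 'q': array([ 1.093,  0.528,  1.434, -0.   ,  1.181, -0.178]), 'joint_velocities': array([-0.001,  0.001,  0.   ,  0.   , -0.   ,  0.   ]), 'joint_torque': array([  0.   , -44.004, -17.659,   0.063,   0.058,  -0.   ]), 'position': array([0.184, 0.596, 0.23 ]), 'tool_rot': array([ 0.7  , -0.106,  0.105, -0.698]), 'ft_force': array([ 0.428,  0.583, -0.281]), 'moment': array([ 0.001,  0.036, -0.027]), 'grip_width': np.float64(0.087)}
scene cell_a [([160.0, 313.0], 0.97), ([205.0, 308.0], 0.84), ([139.0, 325.0], 0.75), ([219.0, 354.0], 0.74)]
scene cell_small [([141.0, 243.0], 0.74), ([284.0, 312.0], 0.52), ([216.0, 296.0], 0.43)]
scene cell_large [([199.0, 224.0], 0.98)]
scene tray [([165.0, 138.0], 0.89)]
scene seat [([202.0, 403.0], 0.9)]
scene ring []
top cell_a [([244.0, 211.0], 0.96), ([285.0, 206.0], 0.88), ([181.0, 165.0], 0.83), ([182.0, 208.0], 0.69)]
top cell_small [([169.0, 291.0], 0.66), ([256.0, 293.0], 0.45)]
top cell_large [([171.0, 293.0], 0.83)]
top tray [([206.0, 393.0], 0.79), ([171.0, 292.0], 0.5)]
top seat [([219.0, 112.0], 0.64)]
top ring [([212.0, 255.0], 0.48), ([256.0, 291.0], 0.23)]
wrist cell_a []
wrist cell_small []
wrist cell_large []
wrist tray []
wrist seat []
wrist ring []
```

View pics/scene0.png

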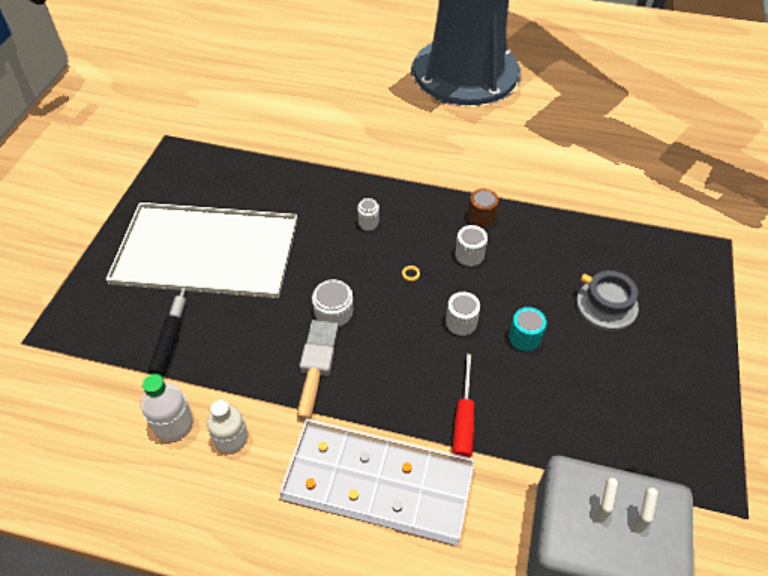

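View pics/top0.png

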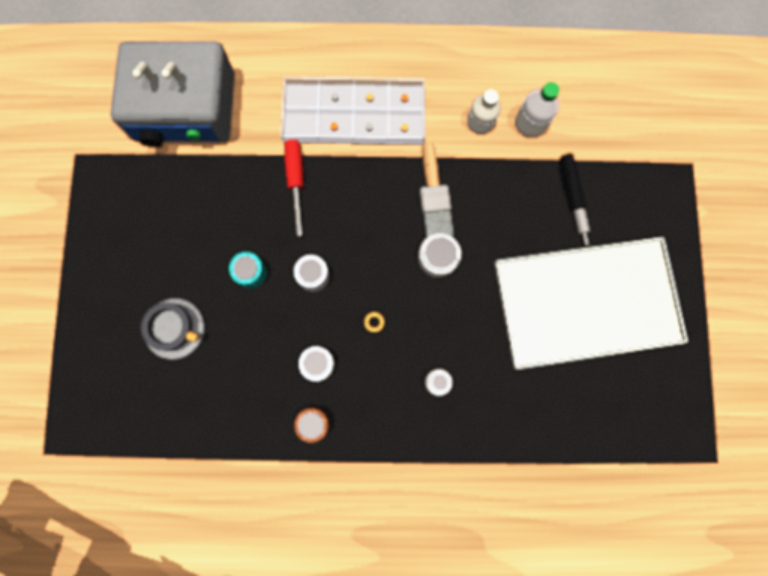

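In top (512×384 pixels as row, col), the candidates are plain silver (182,208) and (244,211), turquoise (181,165), brown (285,206), small (256,293) and large (171,293). The two plain silver middle-sized ones fit the description. I'll confirm in a crop and measure.

```bash
cat > m.py <<'E'
from h import *
c=robot.camera("top"); s=robot.camera("scene")
img=c["img"]
cv2.imwrite("pics/crop0.png",cv2.resize(img[145:305,90:330,::-1],(720,480),interpolation=cv2.INTER_CUBIC))
g=img.min(axis=2).astype(np.uint8)
# bright blobs on mat
_,m=cv2.threshold(g,110,255,cv2.THRESH_BINARY)
n,l,st,ce=cv2.connectedComponentsWithStats(m)
for i in range(1,n):
    if 80<st[i,4]<12000 and 100<ce[i,1]<310:
        rc=ce[i][::-1]; w=pix2world(c,rc,0.047)
        k=np.linalg.norm(pix2world(c,(rc[0],rc[1]+1),.047)-w)
        print(np.round(rc,1),"area d mm",round(2000*k*np.sqrt(st[i,4]/np.pi),1),"w@47",np.round(w,4), "w@top in scene pix",np.round(world2pix(s,w),1))
for th in ["cell_a","seat","tray","cell_small","cell_large","ring"]:
    for p,cc in (("top",c),("scene",s)):
        for d in robot.spot_in(cc,th): print(p,th,np.round(d["at"],1),round(d["conf"],2),np.round(pix2world(cc,d["at"],.025 if th not in("tray","ring") else .005),3))
E
python3 m.py
```

```text
[140.7 197.9] area d mm 24.2 w@47 [0.6839 0.1255 0.047 ] w@top in scene pix [238.9 311.3]
[148.6 388.2] area d mm 27.5 w@47 [ 0.6727 -0.2879  0.047 ] w@top in scene pix [192.2 121.5]
[201.3 393.2] area d mm 225.5 w@47 [ 0.557  -0.2925  0.047 ] w@top in scene pix [152.8 141.2]
[180.6 206.6] area d mm 49.3 w@47 [0.5964 0.1037 0.047 ] w@top in scene pix [202.2 308.6]
[178. 163.] area d mm 37.0 w@47 [0.6007 0.1968 0.047 ] w@top in scene pix [213.1 352.5]
[207.5 125.8] area d mm 28.7 w@47 [0.5366 0.2722 0.047 ] w@top in scene pix [196.6 391.9]
[217.4 111.8] area d mm 44.7 w@47 [0.5153 0.3005 0.047 ] w@top in scene pix [191.6 406.2]
[233.6 117. ] area d mm 32.0 w@47 [0.4817 0.2871 0.047 ] w@top in scene pix [178.6 400.9]
[242.  210.1] area d mm 49.4 w@47 [0.4675 0.0925 0.047 ] w@top in scene pix [156.9 314.4]
[254.5 292.4] area d mm 37.3 w@47 [ 0.4442 -0.0771  0.047 ] w@top in scene pix [135.9 245.4]
[283.2 206.8] area d mm 38.1 w@47 [0.3845 0.097  0.047 ] w@top in scene pix [132.  322.5]
top cell_a [282.5 209.9] 0.97 [0.384 0.093 0.025]
top cell_a [244.3 210.5] 0.88 [0.463 0.094 0.025]
to
[... 304 characters left out ...]

top seat [219.  112.9] 0.83 [0.514 0.306 0.025]
scene seat [199.  403.7] 0.59 [0.519 0.301 0.025]
scene seat [285.1 310.2] 0.38 [0.772 0.142 0.025]
top tray [203.3 390.7] 0.67 [ 0.558 -0.303  0.005]
scene tray [163.4 136.6] 0.59 [ 0.558 -0.312  0.005]
top cell_small [253.2 292.4] 0.7 [ 0.447 -0.08   0.025]
top cell_small [243.4 209.4] 0.51 [0.465 0.096 0.025]
scene cell_small [141.6 241.6] 0.49 [ 0.444 -0.087  0.025]
scene cell_small [200.3 406.6] 0.39 [0.521 0.307 0.025]
top cell_large [173.7 293.9] 0.92 [ 0.618 -0.084  0.025]
scene cell_large [198.5 223.5] 0.82 [ 0.618 -0.079  0.025]
scene cell_large [226.1 113.7] 0.38 [ 0.744 -0.278  0.025]
top ring [217.7 249.8] 0.56 [0.523 0.011 0.005]
```

View pics/crop0.png

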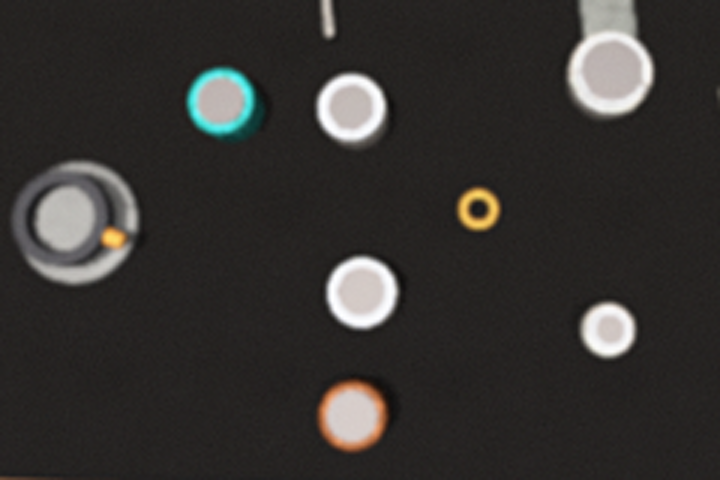

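Confirmed: the two plain silver cells are at crop (350,108) → world (0.596,0.103) and (362,292) → (0.467,0.092). I'll write a helper that gives the remaining displacement in tool axes.

```bash
cat > go.py <<'E'
import sys
from h import *
# go.py x y z [jawdeg]  : jaw angle in world xy
x,y,z=map(float,sys.argv[1:4])
o=robot.get_obs(); Rt=R.from_quat(o["tool_rot"]).as_matrix()
if len(sys.argv)>4:
    best=None
    for k in (0,180):
        a=np.radians(float(sys.argv[4])+k); zz=np.array([np.cos(a),np.sin(a),0]); yy=np.array([0,0,-1.]); xx=np.cross(yy,zz)
        T=np.stack([xx,yy,zz],1); rv=R.from_matrix(Rt.T@T).as_rotvec(degrees=True)
        print("opt rv",np.round(rv,1),"shift after turn",np.round(T.T@(np.array([x,y,z])-o["position"]),4))
print("t",round(float(o["time"]),2),"shift",np.round(Rt.T@(np.array([x,y,z])-o["position"]),4),"pos",np.round(o["position"],4),"q6",round(float(o["q"][5]),2),"F",np.round(o["ft_force"],2),"w",round(float(o["grip_width"]),4))
print("axes x",np.round(Rt[:,0],3),"y",np.round(Rt[:,1],3),"z",np.round(Rt[:,2],3))
E
python3 go.py 0.467 0.092 0.12 90
```

```text
opt rv [ -0.  -17.2   0. ] shift after turn [ 0.2825  0.1106 -0.5051]
opt rv [ -0.  162.8  -0. ] shift after turn [-0.2825  0.1106  0.5051]
t 1.75 shift [ 0.419   0.1106 -0.3992] pos [0.1845 0.5971 0.2306] q6 -0.18 F [ 0.04 -0.7   0.17] w 0.0869
axes x [ 0.955 -0.295  0.   ] y [ 0.  0. -1.] z [0.295 0.955 0.   ]
```

```bash
python3 -m crank '[[[0,-8.6,0,0,0,0,75],[0,-8.6,0,0,0,0,75],[0,0,0,0.028,0,-0.05,75],[0,0,0,0.028,0,-0.05,75],[0,0,0,0.028,0,-0.05,75]]]' 15
python3 -m crank '[[[0,0,0,0.028,0,-0.05,75],[0,0,0,0.028,0,-0.05,75],[0,0,0,0.028,0,-0.05,75],[0,0,0,0.028,0,-0.05,75],[0,0,0,0.028,0,-0.05,75]]]'
python3 go.py 0.467 0.092 0.12 90
```

```text
time: 2.38
position: [0.2693, 0.4459, 0.2307]
tool_rot: [-0.707, -0.001, 0.0, 0.707]
ft_force: [0.3, 0.8, -0.4]
grip_width: 0.0654
time: 3.0
position: [0.4097, 0.1956, 0.2309]
tool_rot: [-0.707, -0.001, -0.0, 0.707]
ft_force: [1.3, 0.7, 0.3]
grip_width: 0.0651
opt rv [-0.   0.   0.1] shift after turn [ 0.0573  0.1109 -0.1036]
opt rv [ 1.0e-01 -1.8e+02  0.0e+00] shift after turn [-0.0573  0.1109  0.1036]
t 3.0 shift [ 0.0571  0.111  -0.1037] pos [0.4097 0.1956 0.2309] q6 -1.37 F [1.28 0.7  0.32] w 0.0651
axes x [1.    0.    0.001] y [ 0.001  0.    -1.   ] z [-0.  1.  0.]
```

```bash
python3 -m crank '[[[0,0,0,0.028,0.02,-0.05,75],[0,0,0,0.029,0.03,-0.052,75],[0,0,0,0,0.05,0,75],[0,0,0,0,0,0,75],[0,0,0,0,0,0,75]]]'
cat > w.py <<'E'
import sys
from h import *
o=robot.get_obs(); pose=(o["position"],o["tool_rot"]); c=robot.camera("wrist"); n=sys.argv[1]
cv2.imwrite(f"pics/{n}.png",c["img"][...,::-1])
for th in sys.argv[2:]:
    for d in robot.spot_in(c,th): print(th,np.round(d["at"],1),round(d["conf"],2),np.round(pix2world(c,d["at"],.047,pose),4))
T=np.array(c["T_tool_cam"]);print("camoff",np.round(T[:3,3],3),"viewdir",np.round(T[:3,2],2))
print(np.round(pose[0],4))
E
python3 w.py w1 cell_a; python3 go.py 0.467 0.092 0.02 90
```

```text
time: 3.62
position: [0.4642, 0.0989, 0.1334]
tool_rot: [-0.707, -0.001, 0.0, 0.707]
ft_force: [0.4, -0.1, -0.6]
grip_width: 0.0652
cell_a [194.6 247.5] 0.92 [0.4645 0.0938 0.047 ]
cell_a [ 86.9 254.7] 0.59 [0.3852 0.0991 0.047 ]
cell_a [296.2 259.9] 0.58 [0.5529 0.1039 0.047 ]
camoff [-0.067 -0.155 -0.   ] viewdir [0.25 0.97 0.  ]
[0.4642 0.0989 0.1334]
opt rv [0.  0.1 0.2] shift after turn [ 0.0021  0.1143 -0.0072]
opt rv [   0.3 -179.9   -0. ] shift after turn [-0.0021  0.1143  0.0072]
t 3.73 shift [ 0.0016  0.1143 -0.0072] pos [0.4649 0.0992 0.1343] q6 -1.6 F [-0.21  0.22 -0.19] w 0.0652
axes x [1.    0.002 0.004] y [ 0.004 -0.    -1.   ] z [-0.002  1.    -0.   ]
```

View pics/w1.png

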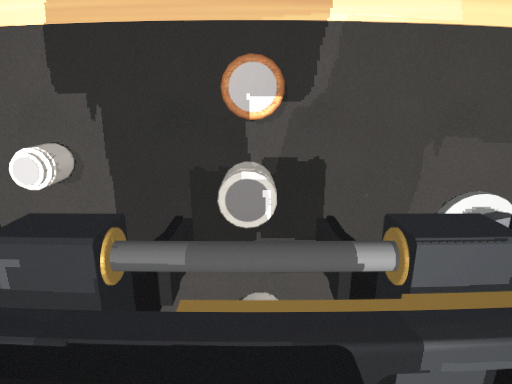

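The wrist view shows the near silver cell at (200,248), with brown at (87,253) behind it. The estimate (0.466,0.093) agrees with the top view, so I'll descend.

```bash
python3 -m crank '[[[0,0,0,0.001,0.0,-0.0065,75],[0,0,0,0,0.035,0,75],[0,0,0,0,0.03,0,75],[0,0,0,0,0,0,75],[0,0,0,0,0,0,75]]]'
python3 go.py 0.466 0.0925 0.02 90
```

```text
time: 4.35
position: [0.4657, 0.092, 0.0685]
tool_rot: [0.707, 0.001, 0.0, -0.707]
ft_force: [1.1, 0.6, 0.8]
grip_width: 0.0655
opt rv [0.  0.  0.1] shift after turn [0.0003 0.0485 0.0005]
opt rv [   0.2 -180.    -0. ] shift after turn [-0.0003  0.0485 -0.0005]
t 4.35 shift [0.0002 0.0485 0.0005] pos [0.4657 0.092  0.0685] q6 -1.61 F [1.05 0.58 0.82] w 0.0655
axes x [1.    0.001 0.002] y [ 0.002 -0.    -1.   ] z [-0.001  1.    -0.   ]
```

```bash
python3 -m crank '[[[0,0,0,0,0.025,0,75],[0,0,0,0,0.0235,0,75],[0,0,0,0,0,0,75],[0,0,0,0,0,0,75],[0,0,0,0,0,0,75]]]'
cat > ft.py <<'E'
from h import *
F=[];W=[];J=[]
for i in range(12):
    o=robot.get_obs();F.append(o["ft_force"]);W.append(o["grip_width"]);J.append(o["joint_torque"]);robot.camera("top")
F=np.array(F);print("t",o["time"],"pos",np.round(o["position"],4),"Fmean",F.mean(0).round(2),"sd",F.std(0).round(2),"w",np.round(np.mean(W),4),"tau",np.mean(J,0).round(2))
E
python3 ft.py
```

```text
time: 4.97
position: [0.4658, 0.092, 0.0201]
tool_rot: [0.707, 0.001, 0.001, -0.707]
ft_force: [-0.5, 0.4, -0.1]
grip_width: 0.0653
t 5.525 pos [0.4649 0.092  0.0189] Fmean [-0.32  0.05  0.09] sd [0.39 0.29 0.59] w 0.0653 tau [ 0.000e+00 -3.841e+01 -4.100e+00 -2.000e-02  7.000e-02 -0.000e+00]
```

```bash
python3 -m crank '[[[0,0,0,0,0,0,0],[0,0,0,0,0,0,0],[0,0,0,0,0,0,0],[0,0,0,0,0,0,0],[0,0,0,0,0,0,0]]]' 15
python3 -m crank '[[[0,0,0,0,-0.01,0,0],[0,0,0,0,-0.02,0,0],[0,0,0,0,-0.03,0,0],[0,0,0,0,-0.02,0,0],[0,0,0,0,0,0,0]]]'
python3 ft.py; python3 w.py w2
```

```text
time: 6.2
position: [0.4649, 0.092, 0.0189]
tool_rot: [-0.707, -0.0, 0.0, 0.707]
ft_force: [0.2, 0.7, -0.7]
grip_width: 0.0462
time: 6.82
position: [0.4659, 0.092, 0.1005]
tool_rot: [0.707, 0.002, 0.001, -0.707]
ft_force: [0.5, 0.6, -1.7]
grip_width: 0.0463
t 7.375 pos [0.4648 0.092  0.0986] Fmean [ 0.1  -0.01 -1.49] sd [0.53 0.53 0.58] w 0.0462 tau [ 2.000e-02 -3.682e+01 -8.680e+00 -2.000e-02  8.000e-02 -0.000e+00]
camoff [-0.067 -0.155 -0.   ] viewdir [0.25 0.97 0.  ]
[0.4648 0.092  0.0987]
```

View pics/w2.png

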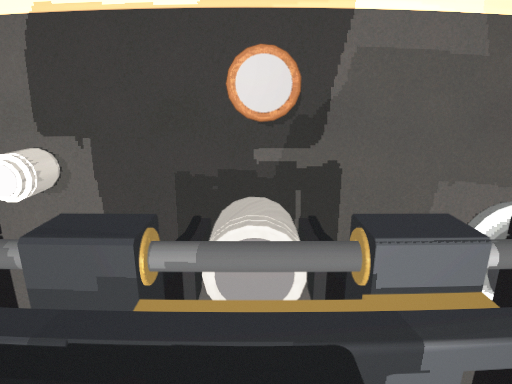

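The cell weighs about 1.5 N, so it is the lighter one, gripped upright at (255,258) in the wrist view. I'll carry it to the tray centre at about (0.557,-0.30).

```bash
python3 -m crank '[[[0,0,0,0.005,-0.02,-0.025,0],[0,0,0,0.011,0,-0.045,0],[0,0,0,0.012,0,-0.05,0],[0,0,0,0.012,0,-0.05,0],[0,0,0,0.012,0,-0.05,0]]]'
python3 -m crank '[[[0,0,0,0.012,0,-0.05,0],[0,0,0,0.012,0,-0.05,0],[0,0,0,0.01,0,-0.045,0],[0,0,0,0.006,0,-0.025,0],[0,0,0,0,0,0,0]]]'
python3 go.py 0.557 -0.30 0.06 90; python3 w.py w3 tray
```

```text
time: 8.1
position: [0.5172, -0.1296, 0.1189]
tool_rot: [-0.707, -0.0, 0.0, 0.707]
ft_force: [0.5, -0.2, -1.2]
grip_width: 0.0461
time: 8.72
position: [0.5573, -0.3002, 0.1187]
tool_rot: [0.707, -0.0, 0.001, -0.707]
ft_force: [-0.5, 0.6, -1.4]
grip_width: 0.0459
opt rv [ 0.1 -0.1  0.1] shift after turn [-0.0003  0.0587  0.0002]
opt rv [-1.000e-01  1.799e+02  1.000e-01] shift after turn [ 0.0003  0.0587 -0.0002]
t 8.72 shift [-0.0004  0.0587  0.0003] pos [ 0.5573 -0.3002  0.1187] q6 -2.24 F [-0.45  0.57 -1.41] w 0.0459
axes x [ 1.    -0.002  0.001] y [ 0.001 -0.001 -1.   ] z [ 0.002  1.    -0.001]
tray [154.5 259.4] 0.91 [ 0.5244 -0.2966  0.047 ]
camoff [-0.067 -0.155 -0.   ] viewdir [0.25 0.97 0.  ]
[ 0.5573 -0.3002  0.1187]
```

View pics/w3.png

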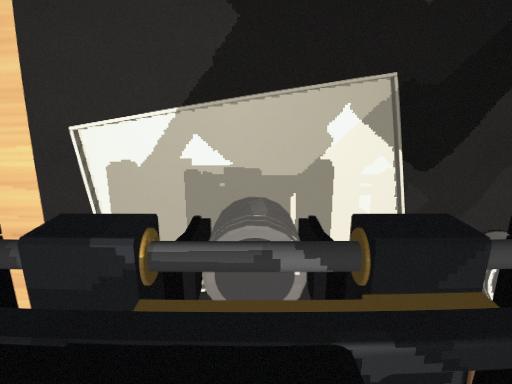

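```bash
python3 -m crank '[[[0,0,0,0,0.025,0,0],[0,0,0,0,0.035,0,0],[0,0,0,0,0.02,0,0],[0,0,0,0,0.006,0,0],[0,0,0,0,0,0,0]]]'
python3 go.py 0.557 -0.30 0.0219 90
```

```text
time: 9.45
position: [0.5573, -0.2977, 0.0331]
tool_rot: [0.707, 0.0, -0.0, -0.707]
ft_force: [-0.6, -0.7, -1.6]
grip_width: 0.046
opt rv [0.  0.1 0. ] shift after turn [-0.0003  0.0112 -0.0023]
opt rv [   0.  -179.9   -0. ] shift after turn [0.0003 0.0112 0.0023]
t 9.45 shift [-0.0003  0.0112 -0.0023] pos [ 0.5573 -0.2977  0.0331] q6 -2.24 F [-0.6  -0.69 -1.58] w 0.046
axes x [1.    0.001 0.   ] y [ 0. -0. -1.] z [-0.001  1.    -0.   ]
```

```bash
python3 -m crank '[[[0,0,0,0,0.004,0,0],[0,0,0,0,0.003,0,0],[0,0,0,0,0.002,0,0],[0,0,0,0,0.001,0,0],[0,0,0,0,0,0,0]]]'
python3 ft.py
```

```text
time: 10.07
position: [0.5571, -0.298, 0.0229]
tool_rot: [-0.707, -0.0, 0.0, 0.707]
ft_force: [-0.7, 0.1, -1.8]
grip_width: 0.0466
t 10.625 pos [ 0.5571 -0.298   0.0229] Fmean [-0.08 -0.05 -1.4 ] sd [0.72 0.56 0.39] w 0.0462 tau [-0.000e+00 -4.964e+01 -1.110e+01 -5.000e-02  3.000e-02 -0.000e+00]
```

Still hanging about 1 mm above the floor. I'll ease down further.

```bash
python3 -m crank '[[[0,0,0,0,0.0005,0,0],[0,0,0,0,0.0005,0,0],[0,0,0,0,0.0005,0,0],[0,0,0,0,0,0,0],[0,0,0,0,0,0,0]]]'
python3 ft.py
```

```text
time: 11.3
position: [0.5571, -0.298, 0.0219]
tool_rot: [0.707, 0.0, -0.0, -0.707]
ft_force: [-1.8, 0.1, 3.3]
grip_width: 0.0463
t 11.85 pos [ 0.5571 -0.298   0.0219] Fmean [-1.37  1.08  5.17] sd [0.29 0.6  0.78] w 0.046 tau [-1.300e-01 -4.590e+01 -1.097e+01 -3.000e-02 -5.000e-01  0.000e+00]
```

Contact at 0.0219. Release and rise.

```bash
python3 -m crank '[[[0,0,0,0,0,0,10],[0,0,0,0,0,0,40],[0,0,0,0,0,0,75],[0,0,0,0,0,0,75],[0,0,0,0,0,0,75]]]'
python3 -m crank '[[[0,0,0,0,-0.02,0,75],[0,0,0,0,-0.04,0,75],[0,0,0,0,-0.05,0,75],[0,0,0,0,-0.02,0,75],[0,0,0,0,0,0,75]]]'
python3 go.py 0.596 0.1035 0.135 90; python3 w.py w4 
python3 - <<'E'
from h import *
c=robot.camera("scene");cv2.imwrite("pics/scene1.png",cv2.resize(c["img"][...,::-1],(768,576)))
E
```

```text
time: 12.52
position: [0.5571, -0.298, 0.0211]
tool_rot: [-0.707, -0.0, 0.0, 0.707]
ft_force: [0.5, 0.1, 0.1]
grip_width: 0.0635
time: 13.15
position: [0.5585, -0.299, 0.1548]
tool_rot: [0.708, 0.002, 0.002, -0.706]
ft_force: [-0.0, -0.1, -0.6]
grip_width: 0.0657
opt rv [0.2 0.  0.3] shift after turn [0.0375 0.0198 0.4025]
opt rv [   0.5 -180.    -0.4] shift after turn [-0.0375  0.0198 -0.4025]
t 13.15 shift [0.0376 0.0184 0.4026] pos [ 0.5585 -0.299   0.1548] q6 -2.24 F [-0.04 -0.07 -0.62] w 0.0657
axes x [1.    0.001 0.005] y [ 0.005 -0.004 -1.   ] z [-0.001  1.    -0.004]
camoff [-0.067 -0.155 -0.   ] viewdir [0.25 0.97 0.  ]
[ 0.5585 -0.299   0.1548]
```

View pics/w4.png

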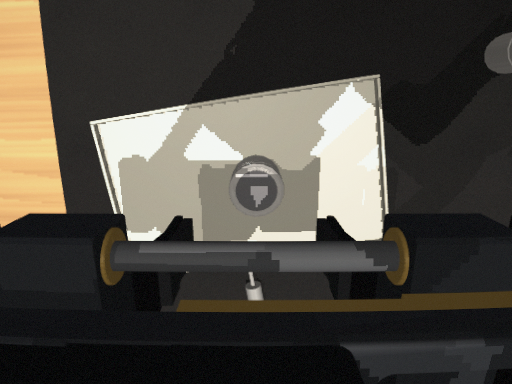

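View pics/scene1.png

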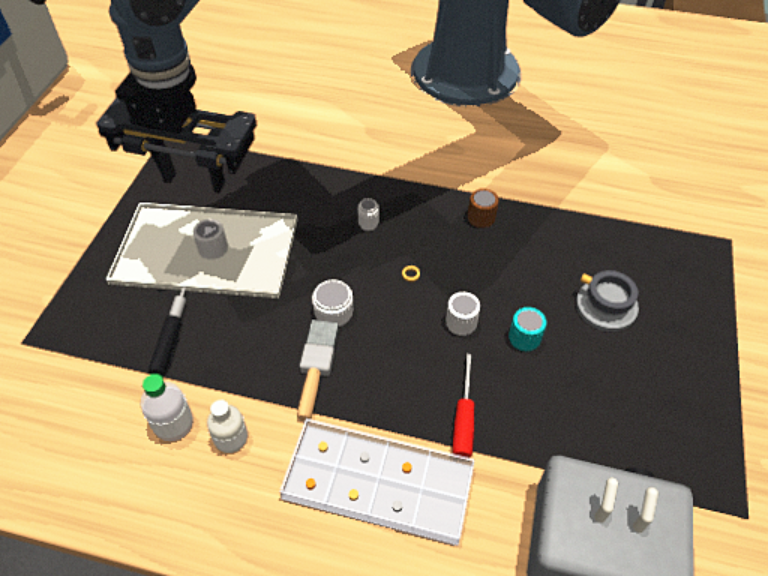

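The lighter cell stands upright in the tray at scene (209,239). The other silver cell is at (463,313). I'll go to it.

```bash
python3 -m crank '[[[0,0,0,0.004,0,0.04,75],[0,0,0,0.005,0,0.05,75],[0,0,0,0.005,0,0.055,75],[0,0,0,0.005,0,0.055,75],[0,0,0,0.005,0,0.055,75]]]'
python3 -m crank '[[[0,0,0,0.005,0,0.05,75],[0,0,0,0.005,0,0.05,75],[0,0,0,0.003,0.01,0.047,75],[0,0,0,0,0.01,0,75],[0,0,0,0,0,0,75]]]'
python3 w.py w5 cell_a;python3 go.py 0.596 0.1035 0.075 90; 
```

```text
time: 13.88
position: [0.5799, -0.0411, 0.1497]
tool_rot: [-0.707, 0.001, 0.001, 0.707]
ft_force: [1.2, 0.4, -0.1]
grip_width: 0.0654
time: 14.5
position: [0.5923, 0.1038, 0.1293]
tool_rot: [0.707, -0.001, -0.002, -0.707]
ft_force: [0.4, -0.3, 0.1]
grip_width: 0.0651
cell_a [196.  363.9] 0.88 [0.5918 0.1869 0.047 ]
cell_a [197.2 257.1] 0.87 [0.5929 0.1059 0.047 ]
camoff [-0.067 -0.155 -0.   ] viewdir [0.25 0.97 0.  ]
[0.5923 0.1038 0.1293]
opt rv [ 0.  -0.1 -0.1] shift after turn [0.0024 0.0557 0.0007]
opt rv [1.000e-01 1.799e+02 0.000e+00] shift after turn [-0.0024  0.0557 -0.0007]
t 14.6 shift [0.0025 0.0557 0.0007] pos [0.5936 0.1028 0.1307] q6 -1.58 F [0.92 0.94 0.31] w 0.0653
axes x [ 1.    -0.001 -0.002] y [-0.002 -0.    -1.   ] z [ 0.001  1.    -0.   ]
```

View pics/w5.png

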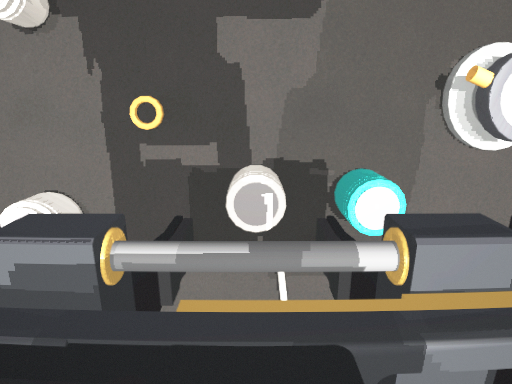

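The wrist view shows the silver cell at (203,255) and turquoise at (205,372). The finger gap is clear on both sides, so I'll descend.

```bash
python3 -m crank '[[[0,0,0,0.002,0.025,0.001,75],[0,0,0,0,0.035,0,75],[0,0,0,0,0.01,0,75],[0,0,0,0,0,0,75],[0,0,0,0,0,0,75]]]'
python3 go.py 0.596 0.104 0.020 90; 
```

```text
time: 15.22
position: [0.597, 0.1046, 0.0627]
tool_rot: [0.707, 0.001, 0.001, -0.707]
ft_force: [0.8, 1.2, -0.1]
grip_width: 0.0652
opt rv [ 0.  -0.   0.1] shift after turn [-0.001   0.0427 -0.0006]
opt rv [ -0.2 180.    0. ] shift after turn [0.001  0.0427 0.0006]
t 15.22 shift [-0.0011  0.0427 -0.0006] pos [0.597  0.1046 0.0627] q6 -1.58 F [ 0.81  1.22 -0.1 ] w 0.0652
axes x [ 1.    -0.     0.002] y [ 0.002 -0.    -1.   ] z [ 0.  1. -0.]
```

```bash
python3 -m crank '[[[0,0,0,-0.0005,0.022,0,75],[0,0,0,0,0.019,0,75],[0,0,0,0,0,0,75],[0,0,0,0,0,0,75],[0,0,0,0,0,0,75]]]'
python3 ft.py
python3 -m crank '[[[0,0,0,0,0,0,0],[0,0,0,0,0,0,0],[0,0,0,0,0,0,0],[0,0,0,0,0,0,0],[0,0,0,0,0,0,0]]]' 22
python3 -m crank '[[[0,0,0,0,-0.01,0,0],[0,0,0,0,-0.02,0,0],[0,0,0,0,-0.03,0,0],[0,0,0,0,-0.03,0,0],[0,0,0,0,-0.03,0,0]]]'
python3 ft.py
```

```text
time: 15.85
position: [0.596, 0.1051, 0.0212]
tool_rot: [0.707, 0.001, 0.0, -0.707]
ft_force: [0.6, -0.6, 0.5]
grip_width: 0.0653
t 16.4 pos [0.5954 0.105  0.0204] Fmean [ 0.16 -0.01  0.04] sd [0.47 0.62 0.51] w 0.0655 tau [-0.00e+00 -4.69e+01 -9.68e+00 -3.00e-02  7.00e-02 -0.00e+00]
time: 17.08
position: [0.5954, 0.105, 0.0204]
tool_rot: [0.707, 0.0, -0.0, -0.707]
ft_force: [-0.2, -1.0, -0.6]
grip_width: 0.0448
time: 17.7
position: [0.5953, 0.1051, 0.1427]
tool_rot: [-0.707, -0.0, -0.0, 0.707]
ft_force: [-0.5, -0.1, -2.8]
grip_width: 0.0447
t 18.25 pos [0.5949 0.105  0.1393] Fmean [ 0.06  0.07 -2.95] sd [0.77 0.36 0.91] w 0.0447 tau [-1.000e-02 -4.559e+01 -1.470e+01 -3.000e-02  1.000e-01  0.000e+00]
```

The second cell weighs 2.95 N against 1.5 N for the first, so this is the heavier one. I'll move it over the seat.

```bash
python3 -m crank '[[[0,0,0,-0.012,0,0.03,0],[0,0,0,-0.018,0,0.045,0],[0,0,0,-0.02,0,0.05,0],[0,0,0,-0.018,0,0.045,0],[0,0,0,-0.011,0,0.026,0]]]'
python3 w.py w6 seat
python3 go.py 0.516 0.301 0.1 90
python3 - <<'E'
from h import *
c=robot.camera("scene");cv2.imwrite("pics/scene2.png",cv2.resize(c["img"][...,::-1],(768,576)))
i=c["img"][100:260,320:480,::-1];cv2.imwrite("pics/scene2c.png",cv2.resize(i,(560,560),interpolation=cv2.INTER_CUBIC))
E
```

```text
time: 18.92
position: [0.5149, 0.3031, 0.1401]
tool_rot: [-0.707, -0.001, 0.001, 0.707]
ft_force: [-0.4, 0.1, -3.4]
grip_width: 0.0445
seat [171.5 258.7] 0.62 [0.4983 0.3066 0.047 ]
camoff [-0.067 -0.155 -0.   ] viewdir [0.25 0.97 0.  ]
[0.5149 0.3031 0.1401]
opt rv [-0.   0.2 -0.1] shift after turn [ 0.0016  0.04   -0.0028]
opt rv [-1.000e-01 -1.798e+02  1.000e-01] shift after turn [-0.0016  0.04    0.0028]
t 19.02 shift [ 0.0017  0.04   -0.0029] pos [0.5144 0.3038 0.14  ] q6 -1.23 F [-0.35 -0.53 -3.51] w 0.0446
axes x [ 1.     0.004 -0.001] y [-0.001  0.001 -1.   ] z [-0.004  1.     0.001]
```

View pics/w6.png

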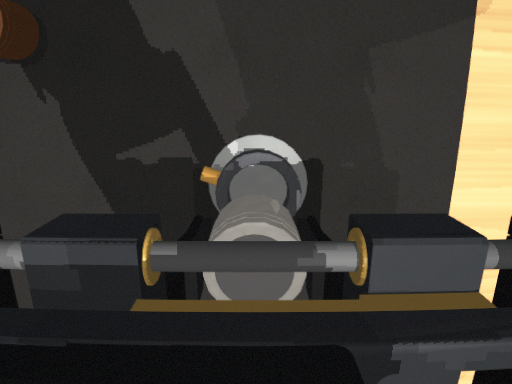

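View pics/scene2c.png

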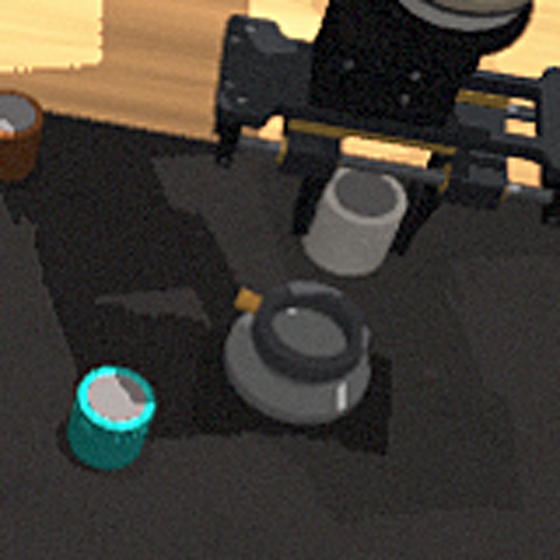

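```bash
python3 -m crank '[[[0,0,0,0.001,0.01,-0.001,0],[0,0,0,0,0.015,0,0],[0,0,0,0,0.01,0,0],[0,0,0,0,0.004,0,0],[0,0,0,0,0,0,0]]]'
python3 ft.py
python3 - <<'E'
from h import *
o=robot.get_obs()
c=robot.camera("scene");print(pix2world(c,(194.3,408),.046))
i=c["img"][100:260,320:480,::-1];cv2.imwrite("pics/scene3c.png",cv2.resize(i,(560,560),interpolation=cv2.INTER_CUBIC))
p=o["position"]; print("cell bottom pred px",world2pix(c,[p[0],p[1],p[2]-.0174]),"ring",world2pix(c,[.515,.302,.048]))
c=robot.camera("top");i=c["img"][160:270,60:170,::-1];cv2.imwrite("pics/top3c.png",cv2.resize(i,(550,550),interpolation=cv2.INTER_CUBIC))
c=robot.camera("top");i=c["img"][130:270,310:470,::-1];cv2.imwrite("pics/top3t.png",cv2.resize(i,(640,560),interpolation=cv2.INTER_CUBIC))
E
```

```text
time: 19.7
position: [0.5173, 0.2997, 0.1009]
tool_rot: [0.707, -0.0, -0.0, -0.707]
ft_force: [0.2, -0.1, -3.1]
grip_width: 0.0446
t 20.25 pos [0.5174 0.3    0.1016] Fmean [-0.08  0.28 -3.01] sd [0.43 0.6  0.51] w 0.0446 tau [-4.000e-02 -4.623e+01 -1.317e+01 -1.000e-02  8.000e-02 -0.000e+00]
[0.520819   0.30491087 0.046     ]
cell bottom pred px [181.51478963 410.51064894] ring [191.36249345 407.01957443]
```

View pics/scene3c.png

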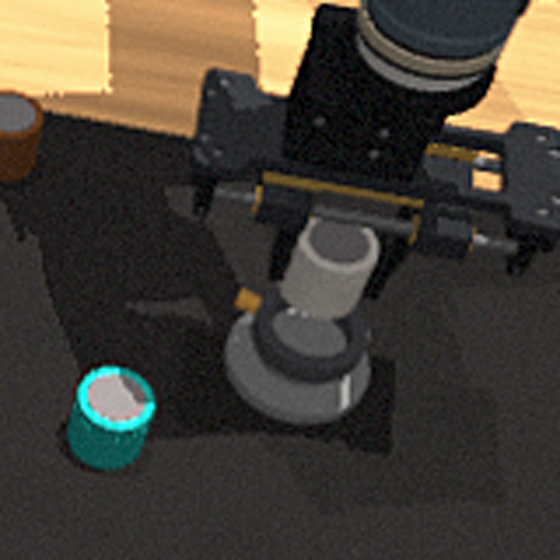

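View pics/top3t.png

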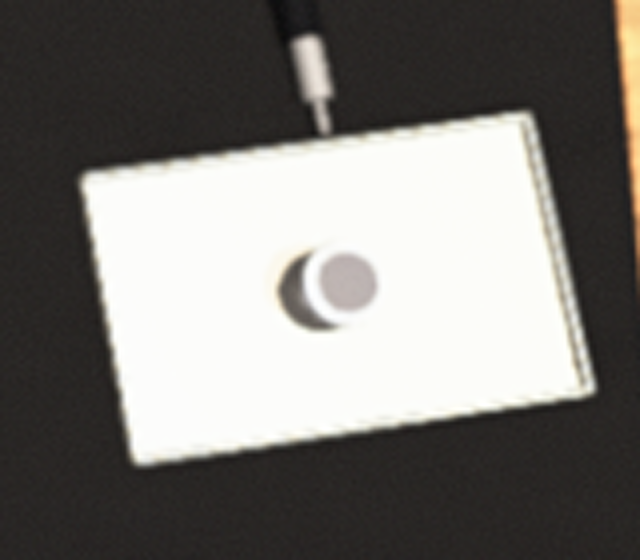

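Over the seat: three estimates (top, scene and wrist) put its centre at about (0.515–0.521, 0.3005–0.305), and the cell is at (0.517,0.300), underside about 36 mm above the ring. I'll settle for one call and hand in.

```bash
python3 -m crank '[[[0,0,0,0,0,0.002,0],[0,0,0,0,0,0,0],[0,0,0,0,0,0,0],[0,0,0,0,0,0,0],[0,0,0,0,0,0,0]]]'
python3 -m crank '[[[0,0,0,0,0,0,0],[0,0,0,0,0,0,0],[0,0,0,0,0,0,0],[0,0,0,0,0,0,0],[0,0,0,0,0,0,0]]]'
python3 -c "
from rig import robot
print(robot.hand_in())"
```

```text
time: 21.08
position: [0.5174, 0.302, 0.1014]
tool_rot: [0.707, 0.0, -0.0, -0.707]
ft_force: [-1.0, 0.2, -3.1]
grip_width: 0.0446
time: 21.7
position: [0.5173, 0.302, 0.1014]
tool_rot: [0.707, 0.0, -0.0, -0.707]
ft_force: [0.0, -0.1, -3.1]
grip_width: 0.0446
the job is handed in; nothing more can be done
None
```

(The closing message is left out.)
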